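# Carry a culture dish on a fork into a lidded viewing box

### The job

Swing the lid of the viewing box up and back past its balance point so that it stays open by itself. Then take the carrying fork by its grip, slide its tines under the culture dish on the stand, carry the dish level on the fork - never touching the dish with the gripper - and lower it centred onto the post inside the viewing box, drawing the fork out through the open front. Finally stand the fork flat on the bench in a free place and let go, leaving the lid open and everything else where it was.

Things in the scene. Friction and masses are not known exactly. Their poses are not given: they have to be found in the camera images.
- viewer: Viewing box: fixed white housing on the left, 100 mm deep (x), 112 wide (y), 76 high. Floor plate 8 mm thick, side walls (inner faces y = +-50 mm), back wall (inner face x = +44 mm); front (-x side, towards the robot, no sill) and top are open once the lid is up. Origin: centre of the underside, on the bench; x points to the back (hinge), y left, z up. May be turned.
- viewer_post (a point): Top centre of the upright post in the middle of the viewing box, 45 mm above the bench. The post has a flat black rubber pad 28 mm in diameter and 5 mm thick on an 18 mm stem. It is straight above the origin of viewer; same axes.
- lid (a joint): Lid angle, rad: 0 closed, grows as the front edge swings up and back; stop at 1.95 (leaning back). Hinge almost free: it balances at about 1.6; below it falls shut, beyond 1.65 it falls back to the stop. White plate 116 mm wide, 0.12 kg, with a front apron hanging 48 mm deep over the open front while closed (front face 58 mm before the post axis) and a black grip fin in front.
- lid_hinge (a point): Middle of the hinge axis, at the back of the viewing box: 54 mm behind the post axis, 76 mm above the bench. The axis is the y axis of viewer.
- lid_grip (a point): Grip point on the black fin that juts out level from the top of the lid's front edge, towards the robot; moves with the lid. Fin 12 mm thick (along the hinge axis), 18 mm high, 42 mm long. The point is in its middle, 30 mm ahead of the apron's face, 12 mm from the fin's end; closed: 142 mm in front of the hinge axis, 2 mm below it. Pinched across its thickness it can turn in the fingers.
- stand_top (a point): Top centre of the dish stand on the right of the bench, 60 mm above the bench: a fixed round dark foot 72 mm in diameter and 9 mm high, an 18 mm stem and a flat black rubber pad 28 mm in diameter, 5 mm thick. Round, so the fork may come from any side.
- stand: The dish stand itself (see stand_top). Origin: centre of the underside of its foot, on the bench.
- dish: The culture dish: a round shallow clear dish, 62 mm in diameter, 16 mm high, 30 g, lying loose and centred on the stand at the start. Origin: centre of its underside; z up. (Another such dish, which is not to be moved, stands on the bench itself.)
- vortex_mixer: A vortex mixer, fixed bystander between the viewing box and the stand: grey housing 170 mm (across the bench) by 126 mm (deep), 86 mm high, with a black rubber cup on top up to 137 mm high. Carry things over or round the front of it. Origin: middle of its underside.
- fork: Carrying fork: flat aluminium, 5 mm thick, 68 wide, 122 long, 0.12 kg, with an upright steel grip 16 mm square, top 76 mm above the underside. Stands flat on the bench by itself. Origin: underside, below the grip; x to the tines, y left, z up. Solid plate from x = -14 to +50 mm; two tines, 13 mm wide, 42 mm gap between them, open at the front, reach on to x = +108 mm.
- fork_cradle (a point): Point on the fork's upper face, midway between the tines, x = +80 mm, z = +5 mm in the fork's frame: the dish's centre belongs above it. With a post here, its 28 mm pad clears each tine by 7 mm sideways and the solid plate by 16 mm.
- fork_grip (a point): Point to grip on the fork's upright: on its axis, 58 mm above the fork's underside, 18 mm below its top; the upright can be pinched across either pair of faces.
- spare_dish: A second culture dish, 62 mm in diameter, 16 mm high, on the bench; bystander, leave it. Origin: centre of its underside.
- tape_roll: A roll of tape lying flat, 64 mm in diameter, 19 mm high; bystander, leave it. Origin: centre of its underside.
- specimen_b: A small specimen cup with a screw cap, 38 mm in diameter, 58 mm high; bystander, leave it. Origin: centre of its underside.
There are look-alikes about, which are no part of the job. What is shaped like the stand but blue is not meant.

How it is judged:
By the outcome, as a careful person would: the job done as asked, in the order asked, and still so for the second after the job is handed in, with the robot touching nothing.
It also fails if it takes over 72 s, if anything falls off the work surface, if the arm or the gripper's body presses on something with over 40 N, if the wrist force passes 120 N, or if a joint passes its speed limit or range.

### The arm

A 7-joint arm with a two-finger parallel gripper is mounted at the origin on the work surface; the furniture and walls round the work are solid. World frame = base frame: x ahead of the robot, y to its left, z up, the work surface at z = 0. Lengths are in mm, angles in rad, forces in N, time in s.
With the tool pointing down it reaches from about 425 to 1025 mm from the base axis. Payload 3.6 kg.
Tool frame: the origin (TCP) lies midway between the tips of the shut fingers; the grasp point (between the pads) lies 19 mm behind it; z points along the fingers, y is the direction in which the jaws open and shut (so a half turn about z gives the same grasp; the last joint's range is limited). The gripper opens to 85 mm and grips with 20 to 120 N. Pads are 22 mm wide; open, the fingers measure 114 mm over their backs; the gripper's body (76 mm by 85 mm) begins 54 mm behind the grasp point. The pads swing forward as they close: fully open they stand 13 mm farther back than shut.
Start: joints at [1.044, 0.591, 0.048, 1.609, -0.033, 0.943, -0.034], TCP at [304.077, -658.154, 231.302] pointing down, gripper open.
Joint ranges: [-2.69, 2.69], [-0.47, 2.24], [-1.27, 1.36], [0.19, 2.51], [-1.53, 4.68], [0.08, 2.07], [-3.09, 3.09]. Speed limits (rad/s): [2.57, 2.57, 3.14, 3.14, 3.14, 3.14, 3.14].

### API

Orientations are given as [roll, pitch, yaw] about the fixed x, y, z axes, in that order (R = Rz(yaw) Ry(pitch) Rx(roll)).
In Python, from bench import status, vision, bot gives the robot as it stands. The module is installed in compiled form; this text tells all that it offers.
- The arm moves only by the tool play_rows, never from a script. Its argument "steps" is a list of rows, each a list of 4 numbers: the shift along the tool's x, y, z in m, then the turn about the tool's z in degrees. In form: [[dx, dy, dz, roll], ...]. A call has 1 to 10 rows; each row shifts and turns the commanded pose from where the row before left it, along the tool's axes as they then stand; what a row does not reach is not made up. A row lasts 1/8 s, in which the tool goes at most 62.5 mm and 10.7 degrees, less where a joint would pass 70% of its speed; a pose out of reach is approached as far as the arm can. A call with a gripper value outside its range is refused whole. "grip" is the closure in counts, from 0 (fully open) to 255 (shut), set as the call begins (left out, the last holds). The fingers move at their own pace and stop on an object; the grip force is fixed at half the most. Time passes only in rows, so rows that do not move let the fingers close. It gives the time, the measured TCP pose, the force and the opening at its end, in the units of the state.
- status.get_obs(): the state, without advancing time (a new reading comes with each control period).
- vision.capture(name): name is "scene" or "top" or "wrist"; returns a dict with "color" (420x560x3 uint8, blue, green, red), "fovy" (degrees; the focal length in pixels is half the picture's height over the tangent of half this angle, whatever the lens; pixels are square), "cx", "cy" (the principal point, pixels), "extrinsics" (4x4, takes a point from camera to world coordinates); the wrist camera has in their place "mount" (4x4, takes a point from camera to tool coordinates, whose origin is the TCP and whose axes are the flange's). Camera axes: x right, y up, looking along -z (the intrinsics and any distortion apply to the point x, -y, -z); pixel columns grow to the right and rows downward; lengths in mm; the calibration is good to about 2 mm. A picture is of the moment at which its call begins: read the wrist's pose just before it. There is no depth.
- bot.close_job(): hands the job in, once; it reports no verdict.
The state is a dict: "time": time; "qpos": joint angles; "joint_velocities": joint speeds; "joint_torque": joint torques, N m; "eef_pos": TCP position; "tcp_rot": TCP orientation; "contact_force": force on the tool from outside, world axes, zero at the start; "moment": the same for the moment, N m; "gripper_width": finger opening in mm.
Only numpy, scipy, OpenCV 4.12 (cv2) and the standard library are available. Lean on these libraries where they do the work, as an engineer would, in place of code of your own. Each camera call takes 0.05 s, during which the arm holds its last target. There are 200 camera calls.

## Working session

There is one attempt and no reset: what is moved stays moved. The work goes in short steps, Python scripts to look and compute and a tool call to move; the robot and the scene stay as the last step left them, time stands still between calls to the robot, and variables do not carry over. Pictures are saved under pics/ and viewed, about 8 in all and at most 12, crops included, and the job is handed in when it is done.

Besides the shell and the picture viewer there is one more tool, called after "Call:" as name([rows], argument=value, ...), one row to a line, values as JSON. play_rows: Moves the arm, as the interface text tells. Its arguments: {"type":"object","properties":{"steps":{"type":"array"},"grip":{"type":"number"}},"required":["steps"]}

```bash
mkdir -p pics; cat > h.py <<'E'
import numpy as np, cv2
from bench import status, vision, bot
from scipy.spatial.transform import Rotation as R
def snap(n,f):
    o=status.get_obs(); c=vision.capture(n); cv2.imwrite('pics/'+f+'.png',c['color'])
    import pickle; c['obs']=o; pickle.dump(c,open('pics/'+f+'.pkl','wb')); return c
def load(f):
    import pickle; return pickle.load(open('pics/'+f+'.pkl','rb'))
def K(c):
    f=210/np.tan(np.radians(c['fovy'])/2); return f,c['cx'],c['cy']
def T(c):
    if 'extrinsics' in c: return np.array(c['extrinsics'])
    M=np.eye(4); M[:3,:3]=R.from_euler('xyz',c['obs']['tcp_rot']).as_matrix(); M[:3,3]=c['obs']['eef_pos']
    return M@np.array(c['mount'])
def px2w(c,u,v,z):
    f,cx,cy=K(c); M=T(c); d=M[:3,:3]@np.array([(u-cx)/f,-(v-cy)/f,-1]); o=M[:3,3]
    return o+d*(z-o[2])/d[2]
def w2px(c,p):
    f,cx,cy=K(c); M=T(c); q=M[:3,:3].T@(np.array(p,float)-M[:3,3]); return cx+f*q[0]/-q[2], cy-f*q[1]/-q[2]
E
python3 - <<'E'
from h import *
for n in('top','scene'):
    c=snap(n,n+'0'); print(n,{k:v for k,v in c.items() if k not in('color','obs')})
c=snap('wrist','w0'); print({k:v for k,v in c.items() if k not in('color',)})
E
```

```text
top {'fovy': 48.57530671450515, 'cx': 269.5921992015372, 'cy': 209.0966646363933, 'extrinsics': array([[ 2.34265035e-02,  9.80875032e-01, -1.93223629e-01,
         1.69317345e+02],
       [-9.99448235e-01,  2.75305848e-02,  1.85820216e-02,
         9.02660237e+00],
       [ 2.35462005e-02,  1.92681703e-01,  9.80978765e-01,
         1.31748801e+03],
       [ 0.00000000e+00,  0.00000000e+00,  0.00000000e+00,
         1.00000000e+00]])}
scene {'fovy': 45.5841704896705, 'cx': 276.6519373174587, 'cy': 211.33302909382286, 'extrinsics': array([[-4.74586438e-01,  4.88583450e-01, -7.32157036e-01,
        -4.93001117e+02],
       [-8.80135122e-01, -2.74179479e-01,  3.87540682e-01,
         4.71381428e+02],
       [-1.13964713e-02,  8.28318674e-01,  5.60141316e-01,
         7.53680149e+02],
       [ 0.00000000e+00,  0.00000000e+00,  0.00000000e+00,
         1.00000000e+00]])}
{'fovy': 71.85257310809813, 'cx': 281.5711067808945, 'cy': 208.45767676088028, 'mount': array([[ 2.87263084e-04,  9.50096937e-01,  3.11954689e-01,
         8.06507608e+01],
       [ 9.99999954e-01, -3.03036010e-04,  2.0852
[... 217 characters left out ...]
time': 0.1, 'qpos': array([ 1.04447456,  0.59197795,  0.04829557,  1.60971359, -0.03328928,
        0.94271263, -0.03372962]), 'joint_velocities': array([-0.00116244, -0.00299341,  0.00121646, -0.00404547, -0.00047749,
       -0.00104698,  0.00059986]), 'joint_torque': array([ 4.22638783e-03, -5.49999619e+01,  1.55326948e+00, -1.98824322e+01,
        9.71332483e-03,  3.86401851e-03,  2.06348807e-05]), 'eef_pos': array([ 303.78319362, -657.45233649,  230.2833457 ]), 'tcp_rot': array([-3.13958874e+00,  1.14374130e-04,  4.32885602e-01]), 'contact_force': array([ 0.2439244 , -0.32530012, -1.15513588]), 'moment': array([-0.01696533, -0.02940295, -0.0262994 ]), 'gripper_width': 85.53011553452373}}
```

View pics/top0.png

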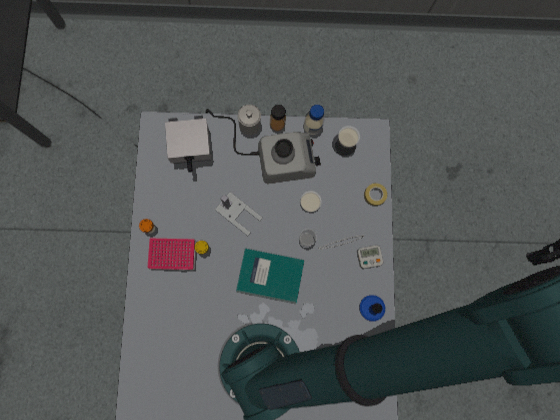

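View pics/scene0.png

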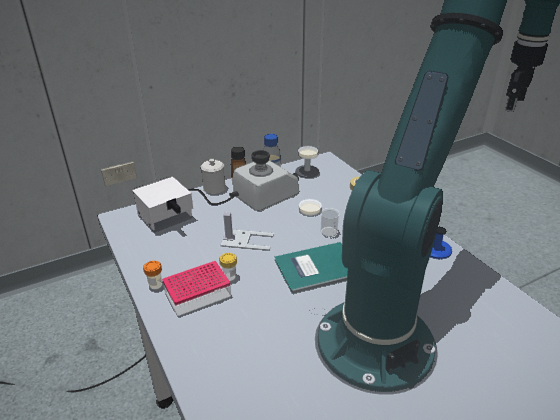

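The top image shows the viewing box at (188,142) with its fin at (191,165). The fork is at (237,213) with the upright at its top-left end (226,202). There are two stand shapes: a dark one carrying the dish at (348,140), and a blue one at (372,307), which isn't meant. The spare dish is on the bench at (311,202). I'll confirm these in an enlarged crop.

```bash
python3 - <<'E'
from h import *
c=load('top0'); im=c['color']
a=cv2.resize(im[110:190,155:255],None,fx=4,fy=4,interpolation=3)  # viewer 400x320
a2=cv2.resize(im[180:250,200:275],None,fx=4,fy=4,interpolation=3) #fork 300x280
b=cv2.resize(im[115:185,315:390],None,fx=4,fy=4,interpolation=3) #stand
o=np.zeros((600,720,3),np.uint8); o[:320,:400]=a;o[:280,410:710]=a2;o[320:600,:300]=b
s=load('scene0')['color']; sc=cv2.resize(s[130:190,280:340],None,fx=4.5,fy=4.5,interpolation=3);o[320:590,410:680]=sc
cv2.imwrite('pics/crop1.png',o)
for n,u,v,z in [('viewer lid',187.5,140,78),('fin tip',193,171,74),('forkpost',226,202,76),('dish',348,138,76),('spare',311,202,16)]: print(n,px2w(c,u,v,z).round())
E
```

```text
viewer lid [603. 219.  78.]
fin tip [515. 199.  74.]
forkpost [430. 105.  76.]
dish [ 624. -230.   76.]
spare [ 450. -134.   16.]
```

View pics/crop1.png

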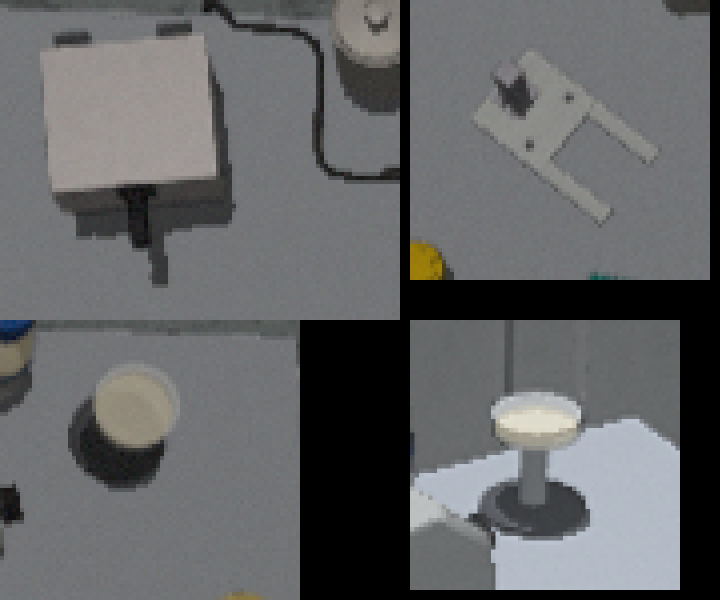

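```bash
python3 - <<'E'
from h import *
c=load('top0'); P=lambda u,v,z: px2w(c,u,v,z)[:2]
tips=[P(260.2,219.2,5),P(249.2,234,5)]; back=[P(216.2,209.5,5),P(230,193,5)]
tm=np.mean(tips,0); bm=np.mean(back,0); d=tm-bm; print('fork back',bm.round(),'tips',tm.round(),'len',np.linalg.norm(d),'w',np.linalg.norm(back[0]-back[1]),'yaw',np.degrees(np.arctan2(d[1],d[0])),'org',(bm+d*14/122).round(1), 'posttop',P(225.6,200,76).round(1))
for z in (78,82):
    q=[P(165.5,123,z),P(206.2,119.5,z),P(209.5,154,z),P(168.5,158,z)]; print('lid',z,np.round(q,0).tolist(),np.mean(q,0).round(1), [round(np.degrees(np.arctan2(*(b-a)[::-1])),1) for a,b in((q[1],q[0]),(q[2],q[3]),(q[3],q[0]),(q[2],q[1]))])
print('fintip',P(190.7,171.7,77),'finbase',P(189.5,156,83))
print('dish',P(349.3,136.5,76),'foot',P(346,145.3,9))
E
```

```text
fork back [447. 118.] tips [376.  25.] len 117.21386508020926 w 62.23646220846384 yaw -127.47779820767691 org [439.  107.7] posttop [435.7 105.9]
lid 78 [[651.0, 283.0], [665.0, 170.0], [564.0, 156.0], [549.0, 268.0]] [607.5 219.1] [np.float64(97.1), np.float64(97.6), np.float64(8.4), np.float64(8.0)]
lid 82 [[649.0, 282.0], [664.0, 169.0], [563.0, 155.0], [548.0, 267.0]] [606.1 218.4] [np.float64(97.1), np.float64(97.6), np.float64(8.4), np.float64(8.0)]
fintip [512.32761135 204.87679582] finbase [555.29246744 209.72697345]
dish [ 628.54121387 -234.15123326] foot [ 625.62703909 -237.2096158 ]
```

```bash
cat >> h.py <<'E'
def plan(tgt,yaw,n,cur=None,cyaw=None,ramp=3):
    """rows (tool frame, m/deg) from current (or given) pose to tgt(mm), yaw(deg) in n rows, trapezoid"""
    o=status.get_obs(); cur=np.array(o['eef_pos'] if cur is None else cur,float); cyaw=np.degrees(o['tcp_rot'][2]) if cyaw is None else cyaw
    w=np.minimum.reduce([np.arange(1,n+1)/(ramp+1),np.arange(n,0,-1)/(ramp+1),np.ones(n)]); s=np.cumsum(w)/w.sum()
    rows=[]; p=cur.copy(); y=cyaw
    for k in s:
        t=cur+(np.array(tgt)-cur)*k; ty=cyaw+(yaw-cyaw)*k; a=np.radians(y); d=t-p
        r=[round((np.cos(a)*d[0]+np.sin(a)*d[1])/1000,4),round((np.sin(a)*d[0]-np.cos(a)*d[1])/1000,4),round(-d[2]/1000,4),round(-(ty-y),2)]
        rows.append(r); dx=np.array([r[0],r[1]])*1000
        p=p+[np.cos(a)*dx[0]+np.sin(a)*dx[1],np.sin(a)*dx[0]-np.cos(a)*dx[1],-r[2]*1000]; y-=r[3]
    for i in range(0,n,10): print(str(rows[i:i+10]).replace(' ',''))
E
python3 -c "
from h import *
plan([520,203,200],7.5,24)"
```

```text
[[np.float64(0.0066),np.float64(-0.0082),np.float64(0.0004),np.float64(0.21)],[np.float64(0.0132),np.float64(-0.0165),np.float64(0.0007),np.float64(0.41)],[np.float64(0.0197),np.float64(-0.0249),np.float64(0.0011),np.float64(0.62)],[np.float64(0.0258),np.float64(-0.0334),np.float64(0.0014),np.float64(0.82)],[np.float64(0.0253),np.float64(-0.0338),np.float64(0.0015),np.float64(0.82)],[np.float64(0.0249),np.float64(-0.0342),np.float64(0.0014),np.float64(0.83)],[np.float64(0.0243),np.float64(-0.0345),np.float64(0.0015),np.float64(0.82)],[np.float64(0.0239),np.float64(-0.0349),np.float64(0.0014),np.float64(0.83)],[np.float64(0.0233),np.float64(-0.0352),np.float64(0.0015),np.float64(0.82)],[np.float64(0.0229),np.float64(-0.0356),np.float64(0.0014),np.float64(0.82)]]
[[np.float64(0.0223),np.float64(-0.0359),np.float64(0.0014),np.float64(0.83)],[np.float64(0.0218),np.float64(-0.0361),np.float64(0.0015),np.float64(0.82)],[np.float64(0.0213),np.float64(-0.0365),np.float64(0.0014),np.float64(0.83)],[np.float64(0.0208),np.float64(-0.0368),np.float64(0.0015),np.float64(0.82)],[np.float64(0.0202),np.float64(-0.0371),np.float64(0.0014),np.float64(0.82)],[np.float64(0.0197),np.float64(-0.0374),np.float64(0.0015),np.float64(0.83)],[np.float64(0.0191),np.float64(-0.0377),np.float64(0.0014),np.float64(0.82)],[np.float64(0.0187),np.float64(-0.0379),np.float64(0.0015),np.float64(0.83)],[np.float64(0.018),np.float64(-0.0382),np.float64(0.0014),np.float64(0.82)],[np.float64(0.0175),np.float64(-0.0385),np.float64(0.0015),np.float64(0.82)]]
[[np.float64(0.017),np.float64(-0.0387),np.float64(0.0014),np.float64(0.83)],[np.float64(0.0123),np.float64(-0.0292),np.float64(0.0011),np.float64(0.61)],[np.float64(0.008),np.float64(-0.0195),np.float64(0.0007),np.float64(0.42)],[np.float64(0.0039),np.float64(-0.0098),np.float64(0.0004),np.float64(0.2)]]
```

Call:
play_rows([
  [0.01, -0.014, 0.001, 0.4],
  [0.024, -0.031, 0.001, 0.8],
  [0.025, -0.034, 0.001, 0.8],
  [0.025, -0.034, 0.001, 0.8],
  [0.025, -0.034, 0.001, 0.8],
  [0.024, -0.034, 0.001, 0.8],
  [0.024, -0.034, 0.001, 0.8],
  [0.024, -0.035, 0.001, 0.8],
  [0.023, -0.035, 0.001, 0.8],
  [0.023, -0.035, 0.001, 0.8],
])

```text
time: 1.4
eef_pos: [398.8, -274.8, 221.3]
tcp_rot: [-3.141, -0.0, 0.3]
contact_force: [-0.1, 0.1, -0.3]
gripper_width: 85.7
```

Call:
play_rows([
  [0.022, -0.036, 0.001, 0.8],
  [0.022, -0.036, 0.001, 0.8],
  [0.021, -0.036, 0.001, 0.8],
  [0.021, -0.036, 0.001, 0.8],
  [0.02, -0.037, 0.001, 0.8],
  [0.02, -0.037, 0.001, 0.8],
  [0.019, -0.037, 0.001, 0.8],
  [0.018, -0.038, 0.001, 0.8],
  [0.018, -0.038, 0.001, 0.8],
  [0.014, -0.03, 0.001, 0.8],
])

```text
time: 2.65
eef_pos: [502.3, 122.3, 211.4]
tcp_rot: [-3.141, 0.0, 0.162]
contact_force: [0.2, 0.6, -0.4]
gripper_width: 85.3
```

```bash
sed -i "s/r=\[round(\(.*\)\]$/r=[float(x) for x in [round(\1]]/" h.py; python3 -c "
from h import *
o=status.get_obs(); print(o['time'],o['eef_pos'],np.degrees(o['tcp_rot']),o['qpos'],o['contact_force'])
plan([520,203,200],7.5,8)"
```

```text
2.65 [502.28333639 122.30895217 211.3620114 ] [-1.79964365e+02  1.08364390e-02  9.30037968e+00] [-0.28795071  0.35985432 -0.04877261  2.09062812  0.02590554  0.69174742
 -1.76203184] [ 0.19675715  0.55754996 -0.3649198 ]
[[0.0015,-0.0038,0.0006,0.09],[0.0031,-0.0077,0.0011,0.18],[0.0045,-0.0116,0.0017,0.27],[0.006,-0.0154,0.0023,0.36],[0.0058,-0.0154,0.0023,0.36],[0.0043,-0.0116,0.0017,0.27],[0.0029,-0.0078,0.0011,0.18],[0.0014,-0.0039,0.0006,0.09]]
```

Call:
play_rows([
  [0.006, -0.016, 0.002, 0.4],
  [0.006, -0.016, 0.002, 0.4],
  [0.006, -0.016, 0.002, 0.4],
  [0.006, -0.016, 0.002, 0.4],
  [0.005, -0.012, 0.002, 0.2],
  [0, 0, 0, 0],
])

```text
time: 3.4
eef_pos: [521.0, 200.4, 201.1]
tcp_rot: [-3.141, 0.0, 0.131]
contact_force: [-1.0, 0.1, 0.3]
gripper_width: 85.3
```

```bash
python3 -c "
from h import *
c=snap('wrist','w1'); print(c['obs']['eef_pos'],np.degrees(c['obs']['tcp_rot'][2]),w2px(c,[524,206,74]))"
```

```text
[520.960693   200.40017607 201.07777388] 7.488407289030926 (np.float64(277.7312598451304), np.float64(196.6453859358433))
```

View pics/w1.png

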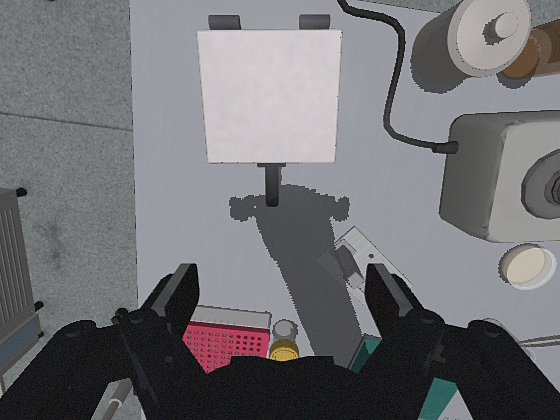

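```bash
python3 -c "
from h import *
c=load('w1'); P=lambda u,v,z: px2w(c,u,v,z)[:2]
print('finend',P(272.5,206,83),P(272.5,206,65),'base',P(270,164,83))
for z in(80,84):
  q=[P(197.5,30,z),P(341.5,30,z),P(335.5,163,z),P(207,163.5,z)]
  print(z,np.round(q,1).tolist(),np.mean(q,0),np.linalg.norm(q[1]-q[0]),np.linalg.norm(q[3]-q[2]),np.linalg.norm(q[3]-q[0]),[float(np.degrees(np.arctan2(*(b-a)[::-1]))) for a,b in((q[1],q[0]),(q[2],q[3]))])
q=[P(u,v,5) for u,v in((320,260),(356,226))];print('forkback',q)
"
```

```text
finend [516.81175183 209.93817641] [511.03787797 209.78645474] base [555.93460233 216.97214048]
80 [[654.0, 286.9], [669.0, 173.2], [564.1, 158.0], [548.4, 274.0]] [608.87854614 223.03764405] 114.62221122764042 116.98490066875759 106.44544335843246 [97.4954049753847, 97.73444034641359]
84 [[653.2, 285.8], [667.9, 173.8], [564.7, 158.9], [549.2, 273.0]] [608.74937828 222.87211645] 112.88216091962666 115.20898298001782 104.82952246039066 [97.49540497538472, 97.73444034641362]
forkback [array([426.44901538, 138.85520968]), array([479.35712895, 102.28409079])]
```

Call:
play_rows([
  [0.001, -0.001, 0.01, 0],
  [0.001, -0.002, 0.02, 0],
  [0.002, -0.002, 0.025, 0],
  [0.001, -0.002, 0.02, 0],
  [0.001, -0.001, 0.014, 0],
  [0, 0, 0, 0],
])

```text
time: 4.2
eef_pos: [525.1, 207.2, 111.2]
tcp_rot: [3.141, 0.002, 0.129]
contact_force: [-0.1, -0.0, 0.2]
gripper_width: 85.5
```

```bash
python3 -c "
from h import *
c=snap('wrist','w2'); o=c['obs'];print(o['eef_pos'],np.degrees(o['tcp_rot'][2]),w2px(c,o['eef_pos']),[w2px(c,[x,y,74]) for x,y in((526,209),(514,207.5))])"
```

```text
[525.05225414 207.1514977  111.15772677] 7.372897141405761 (np.float64(284.0284100417551), np.float64(265.9457287300989)) [(np.float64(281.01560488434836), np.float64(236.67958675021097)), (np.float64(280.9449742058153), np.float64(252.85694449098784))]
```

View pics/w2.png

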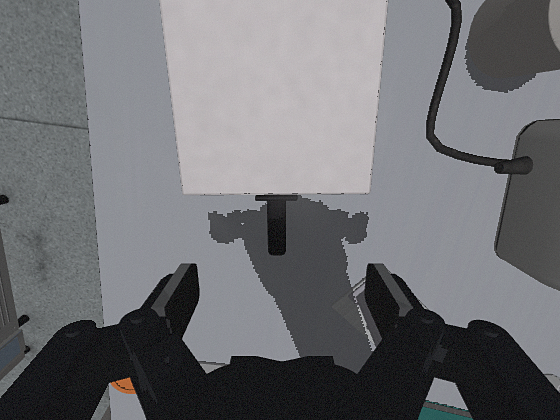

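```bash
python3 -c "
from h import *
c=load('w2'); P=lambda u,v,z: px2w(c,u,v,z)[:2]
print('finend',P(277,254,83),P(277,254,65),'base',P(276,197,83), 'front',P(184,193.5,83),P(370,193.5,83))
"
```

```text
finend [517.40182548 210.52410268] [508.17168344 209.63414662] base [555.74129106 215.91920316] front [550.74682572 271.73115908] [565.29321391 159.42038076]
```

Call:
play_rows([
  [0.0035, -0.0025, 0.014, 0],
  [0, 0, 0.02, 0],
  [0, 0, 0.015, 0],
  [0, 0, 0.007, 0],
  [0, 0, 0, 0],
])

```text
time: 4.88
eef_pos: [528.7, 210.7, 55.8]
tcp_rot: [3.141, 0.001, 0.129]
contact_force: [-0.6, 0.6, 0.4]
gripper_width: 85.6
```

Call:
play_rows([
  [0, 0, 0, 0],
  [0, 0, 0, 0],
  [0, 0, 0, 0],
  [0, 0, 0, 0],
  [0, 0, 0, 0],
  [0, 0, 0, 0],
], grip=255)

```text
time: 5.62
eef_pos: [529.0, 211.0, 56.6]
tcp_rot: [-3.141, -0.0, 0.13]
contact_force: [-0.3, 1.0, 4.2]
gripper_width: 11.0
```

```bash
python3 -c "
from h import *
o=status.get_obs();print(o['eef_pos'],np.degrees(o['tcp_rot']),o['contact_force'],o['gripper_width'])
n=24;w=np.minimum.reduce([np.arange(1,n+1)/4,np.arange(n,0,-1)/4,np.ones(n)]);th=1.86*np.cumsum(w)/w.sum()
x=np.round(142-142*np.cos(th-.014));z=np.round(142*np.sin(th-.014)+2)
r=[[float(a),0,-float(b),0] for a,b in zip(np.diff(np.r_[0,x])/1000,np.diff(np.r_[0,z])/1000)]
for i in range(0,n,8):print(r[i:i+8])
"
```

```text
[528.95767164 211.02803095  56.62335868] [-1.79990886e+02 -1.81103403e-02  7.43828021e+00] [-0.28907868  0.98878451  4.21557309] 10.970521233532336
[[0.0, 0, -0.003, 0], [0.0, 0, -0.006, 0], [0.001, 0, -0.01, 0], [0.002, 0, -0.012, 0], [0.003, 0, -0.012, 0], [0.004, 0, -0.012, 0], [0.006, 0, -0.012, 0], [0.006, 0, -0.011, 0]]
[[0.007, 0, -0.01, 0], [0.008, 0, -0.01, 0], [0.009, 0, -0.009, 0], [0.01, 0, -0.008, 0], [0.01, 0, -0.007, 0], [0.011, 0, -0.006, 0], [0.011, 0, -0.005, 0], [0.012, 0, -0.005, 0]]
[[0.012, 0, -0.003, 0], [0.013, 0, -0.002, 0], [0.012, 0, -0.001, 0], [0.013, 0, -0.0, 0], [0.012, 0, 0.001, 0], [0.009, 0, 0.002, 0], [0.007, 0, 0.002, 0], [0.003, 0, -0.0, 0]]
```

Gripped, with the fin about 12 mm wide in the jaws. Now the arc.

Call:
play_rows([
  [0, 0, -0.003, 0],
  [0, 0, -0.006, 0],
  [0.001, 0, -0.01, 0],
  [0.002, 0, -0.012, 0],
  [0.003, 0, -0.012, 0],
  [0.004, 0, -0.012, 0],
  [0.006, 0, -0.012, 0],
  [0.006, 0, -0.011, 0],
])

```text
time: 6.62
eef_pos: [551.4, 214.1, 135.1]
tcp_rot: [-3.141, -0.001, 0.129]
contact_force: [5.4, 1.9, -9.8]
gripper_width: 11.0
```

Call:
play_rows([
  [0.007, 0, -0.01, 0],
  [0.008, 0, -0.01, 0],
  [0.009, 0, -0.009, 0],
  [0.01, 0, -0.008, 0],
  [0.01, 0, -0.007, 0],
  [0.011, 0, -0.006, 0],
  [0.011, 0, -0.005, 0],
  [0.012, 0, -0.005, 0],
])

```text
time: 7.62
eef_pos: [627.7, 224.3, 194.3]
tcp_rot: [-3.141, 0.002, 0.13]
contact_force: [-0.5, 4.6, -10.6]
gripper_width: 10.9
```

Call:
play_rows([
  [0.012, 0, -0.003, 0],
  [0.013, 0, -0.002, 0],
  [0.012, 0, -0.001, 0],
  [0.013, 0, 0, 0],
  [0.012, 0, 0.001, 0],
  [0.009, 0, 0.002, 0],
  [0.007, 0, 0.002, 0],
  [0.003, 0, 0, 0],
  [0, 0, 0, 0],
])

```text
time: 8.75
eef_pos: [708.1, 235.2, 195.5]
tcp_rot: [-3.14, 0.002, 0.129]
contact_force: [-3.9, 4.6, -3.0]
gripper_width: 10.9
```

```bash
python3 -c "
from h import *
o=status.get_obs();print(o['eef_pos'],np.degrees(o['tcp_rot']),o['contact_force'],o['gripper_width'])
c=snap('top','top1');s=snap('scene','scene1')
O=np.zeros((420,760,3),np.uint8);O[:,:360]=cv2.resize(c['color'][100:240,140:260],(360,420));O[:320,360:]=cv2.resize(s['color'][90:250,100:300],(400,320));cv2.imwrite('pics/c2.png',O)"
```

```text
[708.09072334 235.16336171 195.54855154] [-1.79930071e+02  9.17189230e-02  7.38921143e+00] [-3.90513705  4.60035662 -2.99933876] 10.884890771030946
```

View pics/c2.png

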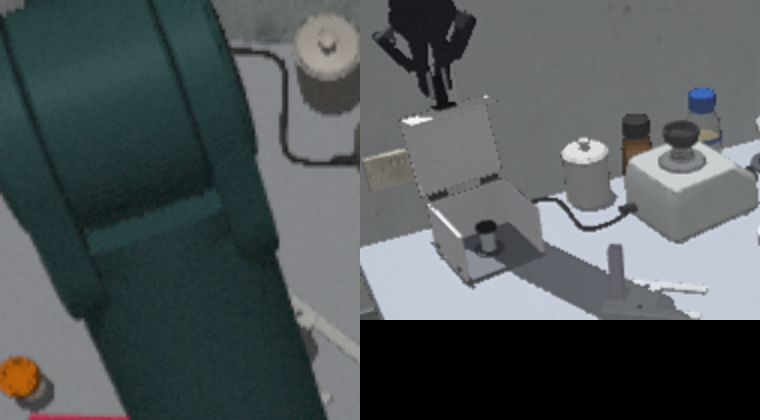

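Call:
play_rows([
  [0, 0, 0, 0],
  [0, 0, 0, 0],
  [0, 0, 0, 0],
  [0, 0, 0, 0],
  [0, 0, -0.01, 0],
  [0, 0, -0.02, 0],
  [0, 0, -0.03, 0],
  [0, 0, -0.02, 0],
], grip=0)

```text
time: 9.85
eef_pos: [709.4, 234.6, 278.6]
tcp_rot: [-3.141, -0.004, 0.129]
contact_force: [0.5, -0.2, 0.5]
gripper_width: 85.7
```

```bash
python3 -c "
from h import *
plan([442,109,190],-36,12)"
```

```text
[[-0.0078,0.0025,0.0025,1.21],[-0.0155,0.0053,0.0049,2.41],[-0.023,0.009,0.0074,3.61],[-0.0297,0.0139,0.0098,4.83],[-0.0285,0.0163,0.0099,4.82],[-0.027,0.0186,0.0098,4.82],[-0.0254,0.0209,0.0099,4.82],[-0.0235,0.0229,0.0098,4.83],[-0.0214,0.0248,0.0099,4.82],[-0.0145,0.0199,0.0074,3.62]]
[[-0.0089,0.0139,0.0049,2.41],[-0.0041,0.0071,0.0024,1.2]]
```

Call:
play_rows([
  [-0.008, 0.0025, 0.0025, 1.2],
  [-0.0155, 0.0055, 0.005, 2.4],
  [-0.023, 0.009, 0.0075, 3.6],
  [-0.03, 0.014, 0.01, 4.8],
  [-0.0285, 0.0165, 0.01, 4.8],
  [-0.027, 0.0185, 0.01, 4.8],
  [-0.0255, 0.021, 0.01, 4.8],
  [-0.0235, 0.023, 0.01, 4.8],
  [-0.0215, 0.025, 0.01, 4.8],
  [-0.0145, 0.02, 0.0075, 3.6],
])

```text
time: 11.1
eef_pos: [459.2, 116.4, 191.5]
tcp_rot: [3.139, 0.002, -0.565]
contact_force: [0.2, 0.2, 0.2]
gripper_width: 85.4
```

Call:
play_rows([
  [-0.009, 0.014, 0.005, 2.4],
  [-0.004, 0.007, 0.0025, 1.2],
  [0, 0, 0, 0],
])

```text
time: 11.48
eef_pos: [439.4, 107.0, 184.9]
tcp_rot: [3.141, 0.001, -0.625]
contact_force: [-0.2, 0.6, 0.1]
gripper_width: 84.9
```

```bash
python3 -c "
from h import *
c=snap('wrist','w3'); o=c['obs'];print(o['eef_pos'],np.degrees(o['tcp_rot'][2]),o['qpos'],w2px(c,o['eef_pos']))"
```

```text
[439.43475627 106.97936039 184.94314693] -35.80697664217417 [-0.4539088   0.32953051  0.14328563  2.25092931 -0.08598623  0.56715013
 -2.44135066] (np.float64(283.4232103008211), np.float64(264.369996218448))
```

View pics/w3.png

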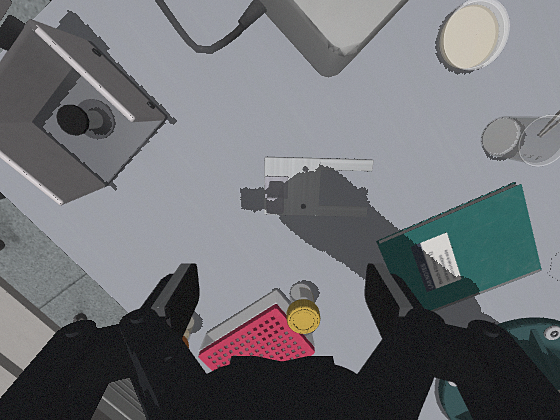

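```bash
python3 -c "
from h import *
c=load('w3'); im=c['color'][145:235,225:385].astype(float)
cv2.imwrite('pics/c3.png',cv2.resize(np.clip(255*(im/255)**.55,0,255).astype(np.uint8),None,fx=5,fy=5,interpolation=3))
for p in ((73,120,45),):print(px2w(c,*p))
for x,y in((439,108),(443,109),(447,110)): print(w2px(c,[x,y,76]),w2px(c,[x,y,5]))
"
```

```text
[613.02458204 222.60859111  45.        ]
(np.float64(282.0330068558414), np.float64(205.9104772686972)) (np.float64(281.92254176164147), np.float64(186.9844748073668))
(np.float64(278.5628519823629), np.float64(203.11904125404763)) (np.float64(279.1602418266674), np.float64(184.71493694996073))
(np.float64(275.070635262773), np.float64(200.30985841424754)) (np.float64(276.38397305080275), np.float64(182.4339221298889))
```

View pics/c3.png

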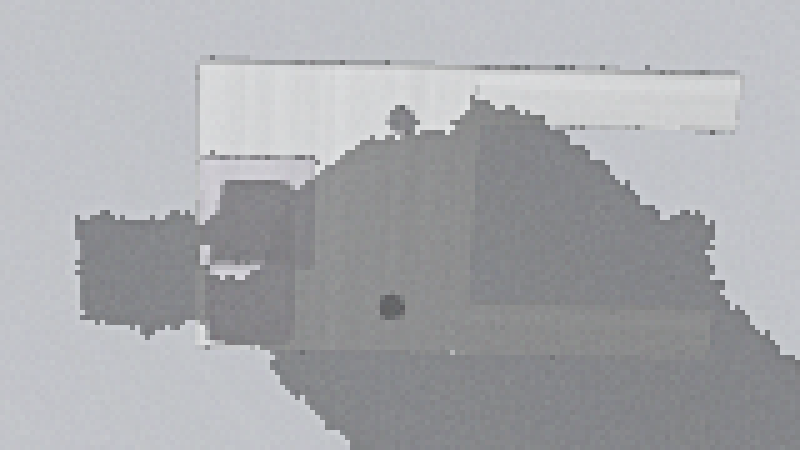

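```bash
python3 -c "
from h import *
c=load('w3')
top=px2w(c,275,205.8,76);print('top',top)
q=[px2w(c,*p,5)[:2] for p in((265,157),(373,159.5),(367,216.4),(265.5,214.5))];print(np.round(q,1))
a=np.radians(-127.1);d=np.array([np.cos(a),np.sin(a)]);print('org from tips',(q[1]+q[2])/2-108*d,'from back',(q[0]+q[3])/2+14*d,[np.linalg.norm(q[0]-q[3]),np.linalg.norm(q[1]-q[0])])
plan([*top[:2],150],-37.1,5,ramp=2)"
```

```text
top [442.83001739 113.1308343   76.        ]
[[477.6 103.3]
 [405.3   7.7]
 [351.2  47.3]
 [423.3 143.2]]
org from tips [443.4186206  113.67472207] from back [441.99494475 112.06006665] [np.float64(67.43803236806572), np.float64(119.78276393343869)]
[[-0.0002,-0.0007,0.0039,0.15],[-0.0003,-0.0013,0.0079,0.29],[-0.0005,-0.002,0.0117,0.44],[-0.0003,-0.0013,0.0078,0.29],[-0.0002,-0.0007,0.004,0.15]]
```

Call:
play_rows([
  [-0.0005, -0.002, 0.012, 0.3],
  [-0.0005, -0.002, 0.022, 0.5],
  [-0.0005, -0.002, 0.03, 0.5],
  [0, 0, 0.03, 0],
  [0, 0, 0.026, 0],
  [0, 0, 0.017, 0],
  [0, 0, 0.008, 0],
  [0, 0, 0, 0],
])

```text
time: 12.52
eef_pos: [442.7, 113.2, 39.7]
tcp_rot: [3.141, 0.001, -0.647]
contact_force: [-0.5, 0.1, -0.1]
gripper_width: 85.3
```

```bash
python3 -c "
from h import *
o=status.get_obs();print(o['eef_pos'],np.degrees(o['tcp_rot']),o['contact_force'])"
```

```text
[442.67112958 113.16384629  39.65423106] [ 1.79963169e+02  3.10461501e-02 -3.70965994e+01] [-0.52075225  0.05617586 -0.07881021]
```

Call:
play_rows([
  [0, 0, 0, 0],
  [0, 0, 0, 0],
  [0, 0, 0, 0],
  [0, 0, 0, 0],
  [0, 0, 0, 0],
  [0, 0, 0, 0],
], grip=255)

```text
time: 13.28
eef_pos: [442.6, 113.0, 40.7]
tcp_rot: [-3.141, -0.0, -0.648]
contact_force: [-1.2, -0.5, 6.3]
gripper_width: 15.1
```

Call:
play_rows([
  [0, 0, -0.005, 0],
  [0, 0, -0.015, 0],
  [0, 0, -0.025, 0],
  [0, 0, -0.03, 0],
  [0, 0, -0.03, 0],
  [0, 0, -0.025, 0],
  [0, 0, -0.015, 0],
  [0, 0, -0.005, 0],
  [0, 0, 0, 0],
])

```text
time: 14.4
eef_pos: [442.4, 113.1, 190.6]
tcp_rot: [-3.141, -0.0, -0.647]
contact_force: [0.0, -0.2, -0.3]
gripper_width: 15.1
```

```bash
python3 -c "
from h import *
o=status.get_obs();print(o['eef_pos'],np.degrees(o['tcp_rot']),o['contact_force'],o['moment'])
plan([469,-256,150],97.4,26)"
```

```text
[442.39026661 113.0560409  190.60944461] [-1.79972851e+02 -8.46586472e-03 -3.70941874e+01] [ 0.01748882 -0.19448153 -0.27241629] [-0.01704561 -0.01038254  0.00954267]
[[0.0027,0.003,0.0004,-1.46],[0.0051,0.0062,0.0009,-2.93],[0.0072,0.0097,0.0013,-4.38],[0.0087,0.0135,0.0018,-5.85],[0.0072,0.0144,0.0018,-5.85],[0.0057,0.0151,0.0017,-5.84],[0.0041,0.0155,0.0018,-5.85],[0.0025,0.0159,0.0018,-5.85],[0.0009,0.0161,0.0017,-5.85],[-0.0007,0.016,0.0018,-5.84]]
[[-0.0024,0.0159,0.0018,-5.85],[-0.004,0.0156,0.0017,-5.85],[-0.0055,0.0151,0.0018,-5.85],[-0.0071,0.0145,0.0018,-5.84],[-0.0085,0.0137,0.0017,-5.85],[-0.0098,0.0127,0.0018,-5.85],[-0.0111,0.0116,0.0018,-5.85],[-0.0122,0.0105,0.0017,-5.84],[-0.0132,0.0092,0.0018,-5.85],[-0.0141,0.0077,0.0018,-5.85]]
[[-0.0148,0.0063,0.0017,-5.85],[-0.0154,0.0048,0.0018,-5.85],[-0.0158,0.0031,0.0018,-5.84],[-0.012,0.0012,0.0013,-4.39],[-0.008,0.0001,0.0009,-2.92],[-0.0041,-0.0001,0.0004,-1.46]]
```

Call:
play_rows([
  [0.0025, 0.003, 0, -1.5],
  [0.005, 0.006, 0.001, -3],
  [0.007, 0.01, 0.001, -4.5],
  [0.0085, 0.0135, 0.002, -5.9],
  [0.007, 0.0145, 0.002, -5.9],
  [0.0055, 0.015, 0.002, -5.9],
  [0.004, 0.0155, 0.002, -5.9],
  [0.0025, 0.016, 0.002, -5.9],
  [0.001, 0.016, 0.002, -5.9],
  [-0.0005, 0.016, 0.002, -5.9],
])

```text
time: 15.65
eef_pos: [451.7, -23.7, 173.4]
tcp_rot: [-3.141, 0.002, 0.234]
contact_force: [-0.3, -1.1, -0.3]
gripper_width: 15.4
```

Call:
play_rows([
  [-0.0025, 0.016, 0.002, -5.9],
  [-0.004, 0.0155, 0.002, -5.9],
  [-0.0055, 0.015, 0.002, -5.9],
  [-0.007, 0.0145, 0.002, -5.9],
  [-0.0085, 0.0135, 0.002, -5.9],
  [-0.01, 0.0125, 0.002, -5.9],
  [-0.011, 0.0115, 0.002, -5.9],
  [-0.012, 0.0105, 0.002, -5.9],
  [-0.013, 0.009, 0.002, -5.9],
  [-0.014, 0.0075, 0.002, -5.9],
])

```text
time: 16.9
eef_pos: [464.8, -182.8, 153.3]
tcp_rot: [-3.139, -0.0, 1.264]
contact_force: [-0.8, 0.1, -1.0]
gripper_width: 15.5
```

Call:
play_rows([
  [-0.015, 0.0065, 0.002, -5.9],
  [-0.0155, 0.005, 0.002, -5.7],
  [-0.016, 0.003, 0.002, -5],
  [-0.012, 0.001, 0.001, -4],
  [-0.008, 0, 0, -2.8],
  [-0.004, 0, 0, -1],
  [0, 0, 0, 0],
])

```text
time: 17.77
eef_pos: [471.3, -254.9, 146.8]
tcp_rot: [-3.141, -0.001, 1.685]
contact_force: [0.4, 0.6, -1.0]
gripper_width: 15.2
```

```bash
python3 -c "
from h import *
c=snap('wrist','w4'); o=c['obs'];print(o['time'],o['eef_pos'],np.degrees(o['tcp_rot']),o['gripper_width'])"
```

```text
17.775 [ 471.27601678 -254.94195644  146.76728661] [-1.79952104e+02 -4.12052994e-02  9.65506515e+01] 15.19769594774382
```

View pics/w4.png

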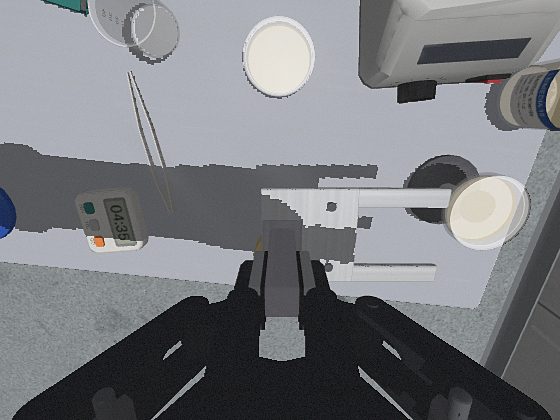

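```bash
python3 -c "
from h import *
c=load('w4'); g=lambda u,v,z: px2w(c,u,v,z)[:2]
print('dishrim',g(487,211,76),'base',g(480.5,210,63),'foot',g(442,189,9))
z=111
L=g(449,198,z);Rr=g(435,272,z);Lo=g(449,189,z);Ro=g(435,280.5,z);print('tips',L,Rr,np.linalg.norm(Lo-Ro))
rl=g(262,189,z);print('rear left',rl,'yaw',np.degrees(np.arctan2(*(Lo-rl)[::-1])))
m=(Lo+Ro)/2; y=np.radians(6.5); d=np.array([np.cos(y),np.sin(y)]); print('tipmid',m,'org',m-108*d)
# hough check
im=c['color']; gr=cv2.cvtColor(im[150:270,420:555],6); gr=cv2.resize(gr,None,fx=3,fy=3)
print(cv2.HoughCircles(gr,cv2.HOUGH_GRADIENT,1,40,param1=120,param2=25,minRadius=95,maxRadius=135)/np.array([3,3,3])+np.array([420,150,0]))
"
```

```text
dishrim [ 628.71442653 -227.25206393] base [ 633.27283813 -230.27318195] foot [ 628.86205487 -226.74458487]
tips [ 574.28032109 -212.78484444] [ 580.32202557 -266.12011114] 66.42957062686378
rear left [ 454.89696026 -220.5643269 ] yaw 6.568565321562148
tipmid [ 577.3770952 -239.8787111] org [ 470.07133478 -252.10465819]
[[[482.83333333 213.5         36.36666616]]]
```

Call:
play_rows([
  [0.001, 0.001, 0.006, 0],
  [0.001, 0.001, 0.012, 0],
  [0.0015, 0.001, 0.016, 0],
  [0.0015, 0.0015, 0.014, 0],
  [0.001, 0.001, 0.008, 0],
  [0, 0, 0.003, 0],
  [0, 0, 0, 0],
])

```text
time: 18.7
eef_pos: [476.6, -248.2, 88.2]
tcp_rot: [-3.141, 0.0, 1.686]
contact_force: [-0.8, -0.1, -1.7]
gripper_width: 15.5
```

```bash
python3 -c "
from h import *
c=snap('wrist','w5'); o=c['obs'];print(o['time'],o['eef_pos'],np.degrees(o['tcp_rot']),o['gripper_width'])
cv2.imwrite('pics/c5.png',cv2.resize(c['color'][120:330,250:530],None,fx=2.8,fy=2.8,interpolation=3))"
```

```text
18.7 [ 476.56110829 -248.15877545   88.19734997] [-1.79993105e+02  1.83097383e-03  9.66006065e+01] 15.463336477254764
```

View pics/c5.png

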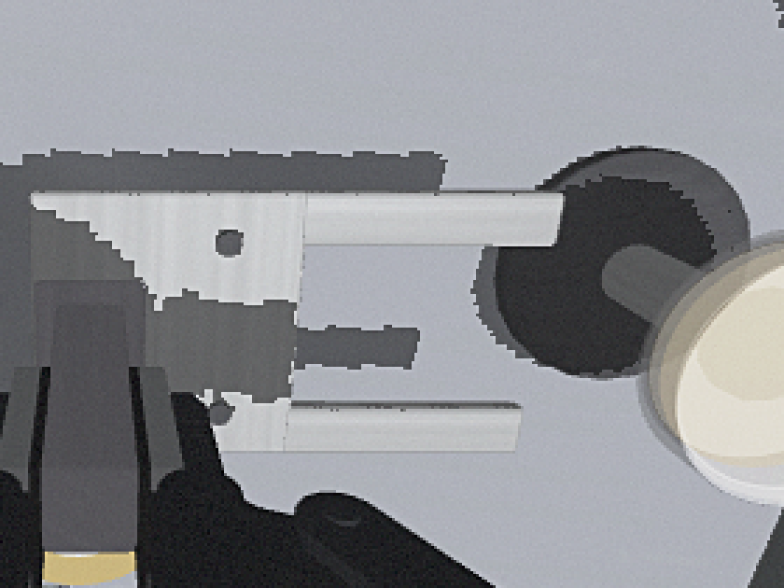

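```bash
cat > fit.py <<'E'
from h import *
from scipy.optimize import least_squares
c=load('w5'); C=lambda u,v:(250+u/2.8,120+v/2.8); g=lambda u,v,z: px2w(c,*C(u,v),z)[:2]
zt=88.2-40.7+5
Lo=g(563,193,zt);Ro=g(517,451,zt);rl=g(33,192,zt)
y=np.arctan2(*(Lo-rl)[::-1]);d=np.array([np.cos(y),np.sin(y)]);m=(Lo+Ro)/2
print('yaw',np.degrees(y),'w',np.linalg.norm(Lo-Ro),'len',np.linalg.norm(Lo-rl),'org',m-108*d)
org=m-108*d
t=np.linspace(0,2*np.pi,200)
def ring(x,y,r,z):
    return np.array([( (np.array(w2px(c,[x+r*np.cos(a),y+r*np.sin(a),z]))-[250,120])*2.8) for a in t])
for s in((629,-227),(629,-230),(632,-228)):
    A=ring(*s,31,60);B=ring(*s,31,76);F=ring(*s,36,9);F0=ring(*s,36,0)
    print(s,'z60 left/top',A.min(0).round(),'z76 bottom',B.max(0)[1].round(),'z76 left/top',B.min(0).round(),'foot top, right,z9',F.min(0).round(),F.max(0).round(),'z0 ',F0.min(0).round(),'wrt fork',np.dot(np.array(s)-org,d).round(1),np.dot(np.array(s)-org,[-d[1],d[0]]).round(1))
E
python3 fit.py
```

```text
yaw 6.496726235949007 w 66.9329688045426 len 119.83670704654176 org [ 475.96087592 -245.39473285]
(629, -227) z60 left/top [620. 209.] z76 bottom 496.0 z76 left/top [666. 230.] foot top, right,z9 [493. 142.] [747. 377.] z0  [479. 136.] wrt fork 154.1 1.0
(629, -230) z60 left/top [616. 222.] z76 bottom 507.0 z76 left/top [662. 244.] foot top, right,z9 [491. 152.] [744. 386.] z0  [477. 146.] wrt fork 153.8 -2.0
(632, -228) z60 left/top [631. 215.] z76 bottom 501.0 z76 left/top [678. 236.] foot top, right,z9 [503. 147.] [756. 381.] z0  [488. 141.] wrt fork 157.0 -0.4
```

Call:
play_rows([
  [0, 0.004, 0, 0],
  [0, 0.008, 0, 0],
  [0, 0.01, 0, 0],
  [0, 0.011, 0, 0],
  [0, 0.011, 0, 0],
  [0, 0.011, 0, 0],
  [0, 0.01, 0, 0],
  [0, 0.0065, 0, 0],
  [0, 0.004, 0, 0],
  [0, 0, 0, 0],
])

```text
time: 20.0
eef_pos: [551.6, -239.4, 88.2]
tcp_rot: [-3.141, -0.0, 1.686]
contact_force: [0.1, -0.3, -1.0]
gripper_width: 15.7
```

```bash
python3 -c "
from h import *
c=snap('wrist','w6'); o=c['obs'];print(o['time'],o['eef_pos'],np.degrees(o['tcp_rot']),o['contact_force'])
s=snap('scene','s6')
O=np.zeros((588,800,3),np.uint8);O[:,:560]=cv2.resize(c['color'][120:330,250:450],(560,588),interpolation=3);O[:240,560:]=cv2.resize(s['color'][120:200,270:350],(240,240),interpolation=3)
cv2.imwrite('pics/c6.png',O)"
```

```text
20.0 [ 551.56931933 -239.39098027   88.22980921] [-1.79989473e+02 -2.27604735e-03  9.66064064e+01] [ 0.0827571  -0.33137756 -0.98340418]
```

View pics/c6.png

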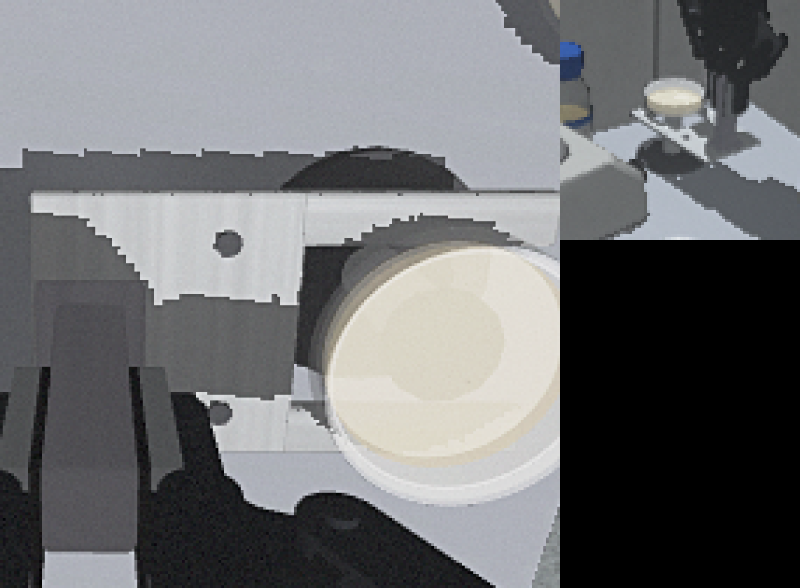

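```bash
cat > fit2.py <<'E'
from h import *
c=load('w6'); y=np.radians(6.5);d=np.array([np.cos(y),np.sin(y)]);n=np.array([-d[1],d[0]])
org=c['obs']['eef_pos'][:2]+[-.6,2.75]
t=np.linspace(0,2*np.pi,200)
def ring(s,r,z): return np.array([((np.array(w2px(c,[s[0]+r*np.cos(a),s[1]+r*np.sin(a),z]))-[250,120])*2.8) for a in t])
for a,b in((80,0),(80,-2),(82,0)):
    s=org+a*d+b*n
    for r,z in((36,9),(31,60),(31,76)): A=ring(s,r,z); print((a,b),z,'left/top',A.min(0).round(),'right/bottom',A.max(0).round())
E
python3 fit2.py
```

```text
(80, 0) 9 left/top [239. 145.] right/bottom [489. 379.]
(80, 0) 60 left/top [299. 212.] right/bottom [571. 459.]
(80, 0) 76 left/top [318. 234.] right/bottom [615. 499.]
(80, -2) 9 left/top [238. 152.] right/bottom [488. 385.]
(80, -2) 60 left/top [299. 221.] right/bottom [570. 466.]
(80, -2) 76 left/top [317. 244.] right/bottom [613. 507.]
(82, 0) 9 left/top [246. 145.] right/bottom [496. 379.]
(82, 0) 60 left/top [308. 212.] right/bottom [580. 459.]
(82, 0) 76 left/top [327. 234.] right/bottom [624. 499.]
```

Call:
play_rows([
  [-0.0008, 0.0015, 0, 0],
  [0, 0, -0.002, 0],
  [0, 0, -0.003, 0],
  [0, 0, -0.002, 0],
  [0, 0, -0.002, 0],
  [0, 0, -0.002, 0],
  [0, 0, -0.003, 0],
  [0, 0, -0.005, 0],
  [0, 0, -0.007, 0],
  [0, 0, -0.009, 0],
])

```text
time: 21.35
eef_pos: [553.1, -240.0, 123.8]
tcp_rot: [-3.142, -0.0, 1.686]
contact_force: [-1.1, 0.6, -1.7]
gripper_width: 14.8
```

Call:
play_rows([
  [0, 0, -0.011, 0],
  [0, 0, -0.013, 0],
  [0, 0, -0.014, 0],
  [0, 0, -0.014, 0],
  [0, 0, -0.012, 0],
  [0, 0, -0.01, 0],
  [0, 0, -0.008, 0],
  [0, 0, -0.005, 0],
  [0, 0, -0.002, 0],
  [0, 0, 0, 0],
])

```text
time: 22.6
eef_pos: [552.9, -240.1, 212.1]
tcp_rot: [-3.141, -0.0, 1.686]
contact_force: [0.1, 0.5, -1.7]
gripper_width: 15.5
```

```bash
python3 -c "
from h import *
c=snap('wrist','w7'); o=c['obs'];print(o['time'],o['eef_pos'],np.degrees(o['tcp_rot']),o['contact_force'],o['gripper_width'])
a=np.radians(7.4); V=np.array([611.8,222.3]); pre=V-150*np.array([np.cos(a),np.sin(a)]); print(pre)
plan([*pre,210],97.4,30,ramp=7)
b=load('w6')['color'];print('diff', cv2.absdiff(c['color'],b)[220:320,370:440].mean(), cv2.absdiff(c['color'],b)[290:320,290:320].mean())
# dish ring on fork: 
cv2.imwrite('pics/c7.png',c['color'])"
```

```text
22.6 [ 552.94414091 -240.07277358  212.12091903] [-1.79978007e+02 -8.71127735e-03  9.65959952e+01] [ 0.1085656   0.54227021 -1.66595302] 15.526428745310508
[463.04932564 202.98066051]
[[0.0024,-0.0002,0.0,-0.0],[0.0049,-0.0004,0.0,-0.01],[0.0074,-0.0006,0.0001,-0.02],[0.0098,-0.0009,0.0,-0.01],[0.0122,-0.001,0.0001,-0.03],[0.0147,-0.0012,0.0,-0.02],[0.0171,-0.0015,0.0001,-0.03],[0.0196,-0.0016,0.0001,-0.04],[0.0196,-0.0016,0.0001,-0.03],[0.0196,-0.0016,0.0001,-0.04]]
[[0.0196,-0.0016,0.0,-0.03],[0.0196,-0.0016,0.0001,-0.04],[0.0196,-0.0015,0.0001,-0.03],[0.0196,-0.0016,0.0001,-0.04],[0.0196,-0.0015,0.0001,-0.03],[0.0195,-0.0015,0.0001,-0.03],[0.0196,-0.0016,0.0001,-0.04],[0.0196,-0.0015,0.0,-0.03],[0.0196,-0.0015,0.0001,-0.04],[0.0196,-0.0014,0.0001,-0.03]]
[[0.0196,-0.0015,0.0001,-0.04],[0.0196,-0.0015,0.0001,-0.03],[0.0196,-0.0014,0.0001,-0.04],[0.0172,-0.0013,0.0001,-0.03],[0.0147,-0.001,0.0,-0.02],[0.0122,-0.0009,0.0001,-0.03],[0.0098,-0.0007,0.0,-0.01],[0.0074,-0.0005,0.0,-0.02],[0.0049,-0.0004,0.0001,-0.01],[0.0024,-0.0002,-0.0,-0.0]]
diff 21.793904761904763 5.415555555555556
```

Call:
play_rows([
  [0.0015, -0.001, 0, 0],
  [0.0035, -0.002, 0, 0],
  [0.006, -0.004, 0, 0],
  [0.0085, -0.005, 0, 0],
  [0.011, -0.006, 0, -0.1],
  [0.0135, -0.006, 0, -0.1],
  [0.016, -0.005, 0, -0.1],
  [0.0185, -0.004, 0, -0.1],
  [0.02, -0.003, 0, -0.1],
  [0.02, -0.0015, 0, -0.1],
])

```text
time: 23.9
eef_pos: [501.4, -125.2, 212.4]
tcp_rot: [3.141, -0.0, 1.697]
contact_force: [0.1, 0.3, -2.1]
gripper_width: 15.3
```

Call:
play_rows([
  [0.02, -0.0005, 0, -0.1],
  [0.02, 0, 0, -0.1],
  [0.02, 0, 0, 0],
  [0.02, 0, 0, 0],
  [0.02, 0, 0, 0],
  [0.02, 0, 0, 0],
  [0.02, 0, 0, 0],
  [0.02, 0, 0, 0],
  [0.02, 0, 0, 0],
  [0.02, 0, 0, 0],
])

```text
time: 25.15
eef_pos: [475.4, 72.9, 212.3]
tcp_rot: [3.141, -0.0, 1.7]
contact_force: [0.1, 0.1, -1.7]
gripper_width: 15.2
```

Call:
play_rows([
  [0.02, 0, 0, 0],
  [0.0195, 0, 0, 0],
  [0.018, 0, 0, 0],
  [0.016, 0, 0, 0],
  [0.014, 0, 0, 0],
  [0.012, 0, 0, 0],
  [0.01, 0, 0, 0],
  [0.007, 0, 0, 0],
  [0.004, 0, 0, 0],
  [0.0015, 0, 0, 0],
])

```text
time: 26.4
eef_pos: [459.9, 192.4, 212.2]
tcp_rot: [-3.141, 0.0, 1.7]
contact_force: [1.1, 0.5, -1.4]
gripper_width: 15.2
```

```bash
python3 -c "
from h import *
o=status.get_obs();print(o['time'],o['eef_pos'],np.degrees(o['tcp_rot']),o['contact_force'],o['gripper_width'])
a=np.radians(7.4); V=np.array([611.8,222.3]); pre=V-150*np.array([np.cos(a),np.sin(a)]); print(pre)
plan([*pre,100],97.4,14,ramp=4)"
```

```text
26.4 [459.89745702 192.41635825 212.24696395] [-1.79992016e+02  1.06660783e-02  9.73883478e+01] [ 1.05612785  0.53688497 -1.36564989] 15.157132313760991
[463.04932564 202.98066051]
[[0.0002,0.0001,0.0022,-0.0],[0.0004,0.0002,0.0045,-0.0],[0.0006,0.0002,0.0068,-0.0],[0.0008,0.0004,0.0089,-0.0],[0.001,0.0004,0.0113,-0.0],[0.001,0.0005,0.0112,-0.0],[0.001,0.0004,0.0112,-0.01],[0.001,0.0005,0.0112,0.0],[0.001,0.0004,0.0113,0.0],[0.0011,0.0005,0.0112,0.0]]
[[0.0008,0.0003,0.009,-0.0],[0.0006,0.0003,0.0067,-0.0],[0.0004,0.0002,0.0045,-0.0],[0.0002,0.0001,0.0022,-0.0]]
```

Call:
play_rows([
  [0.0005, 0, 0.002, 0],
  [0.001, 0, 0.0045, 0],
  [0.0015, 0.001, 0.007, 0],
  [0.002, 0.001, 0.009, 0],
  [0.002, 0.001, 0.011, 0],
  [0.002, 0.001, 0.0115, 0],
  [0.001, 0, 0.0115, 0],
  [0.0005, 0, 0.0115, 0],
  [0, 0, 0.0115, 0],
  [0, 0, 0.011, 0],
])

```text
time: 27.65
eef_pos: [462.5, 203.3, 121.0]
tcp_rot: [-3.141, 0.0, 1.7]
contact_force: [0.5, -1.3, -0.7]
gripper_width: 15.1
```

Call:
play_rows([
  [0, 0, 0.0085, 0],
  [0, 0, 0.006, 0],
  [0, 0, 0.004, 0],
  [0, 0, 0.002, 0],
  [0, 0, 0, 0],
])

```text
time: 28.28
eef_pos: [462.6, 203.4, 101.3]
tcp_rot: [3.141, -0.0, 1.7]
contact_force: [0.0, -0.4, -0.5]
gripper_width: 15.2
```

```bash
python3 -c "
from h import *
c=snap('wrist','w8'); o=c['obs'];print(o['time'],o['eef_pos'],np.degrees(o['tcp_rot']),o['contact_force'],o['gripper_width'])
s=snap('scene','s8')
O=np.zeros((580,800,3),np.uint8);O[:580,:]=cv2.resize(c['color'][120:323,250:530],(800,580),interpolation=3)
x=cv2.resize(s['color'][150:240,100:220],(240,180),interpolation=3);O[:180,:240]=x
cv2.imwrite('pics/c8.png',O)"
```

```text
28.275 [462.56730991 203.42604448 101.34300919] [ 1.79990476e+02 -3.74200301e-03  9.73960207e+01] [ 0.0342157  -0.4414291  -0.52462343] 15.240526855044248
```

View pics/c8.png

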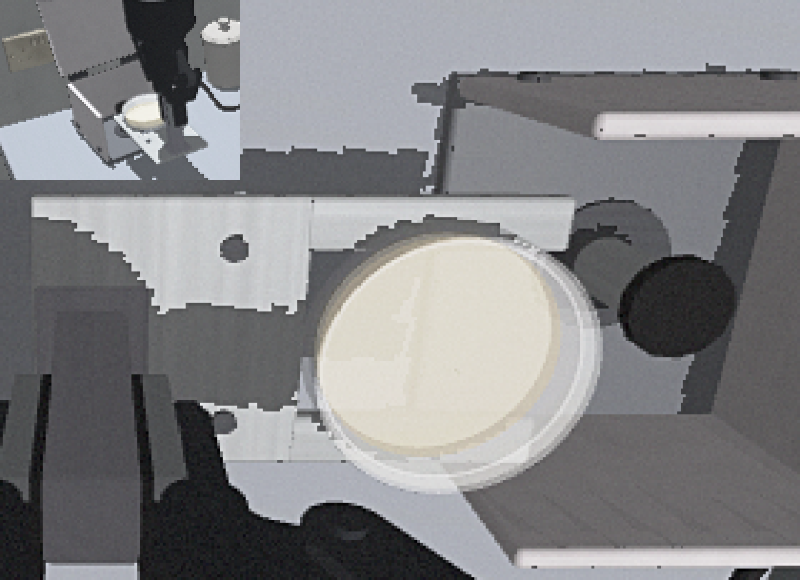

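```bash
cat > fit3.py <<'E'
from h import *
c=load('w8'); k=800/280; g=lambda u,v,z: px2w(c,250+u/k,120+v/k,z)[:2]
tcp=c['obs']['eef_pos']; zt=tcp[2]-40.7+5
Lo=g(573,198,zt);Ro=g(531,461.5,zt);rl=g(32,197,zt)
y=np.arctan2(*(Lo-rl)[::-1]);d=np.array([np.cos(y),np.sin(y)]);n=np.array([-d[1],d[0]]);m=(Lo+Ro)/2;org=m-108*d
print('yaw',np.degrees(y),'w',np.linalg.norm(Lo-Ro),'org-tcp',org-tcp[:2],'rear',np.dot(rl-org,d),np.dot(rl-org,n))
t=np.linspace(0,2*np.pi,200)
def ring(s,r,z): return np.array([((np.array(w2px(c,[s[0]+r*np.cos(a),s[1]+r*np.sin(a),z]))-[250,120])*k) for a in t])
from scipy.optimize import least_squares
def f(q):
    s=org+q[0]*d+q[1]*n; A=ring(s,14,45);B=ring(s,14,40)
    return [A.max(0)[0]-735.5,A.max(0)[1]-357,B.min(0)[0]-619,min(A.min(0)[1],B.min(0)[1])-254.5]
r=least_squares(f,[150,0]);print('post rel fork',r.x,r.fun)
def f2(q):
    s=org+q[0]*d+q[1]*n; A=ring(s,31,zt+16); return [A.max(0)[0]-601.5,A.max(0)[1]-493.5,A.min(0)[0]-314]
r=least_squares(f2,[80,0]);print('dish rel fork',r.x,r.fun)
lw=g(595,125,76);rw=g(516,557,76);print('wall mids rel fork',[(np.dot(w-org,d),np.dot(w-org,n)) for w in(lw,rw)])
lw2=g(799,138,76);print('left wall inner pts',[np.dot(w-org,n) for w in (g(600,138,76),lw2)],'right',[np.dot(w-org,n) for w in (g(520,548,76),g(780,548,76))])
E
python3 fit3.py
```

```text
yaw 7.290035336150497 w 67.09125655584313 org-tcp [-0.23677905  2.49182523] rear -12.940293331605748 33.53099277879429
post rel fork [153.36763182  -1.54246092] [ 2.93964311  2.21964301 -3.03111186 -1.94275257]
dish rel fork [79.28490725 -0.85719531] [ 1.07976934  0.14623556 -1.09443611]
wall mids rel fork [(np.float64(102.42412092647382), np.float64(51.4593743798709)), (np.float64(103.47584324298785), np.float64(-53.584511778071146))]
left wall inner pts [np.float64(48.8042888593134), np.float64(48.884388060152844)] right [np.float64(-50.97890275423488), np.float64(-50.88874732484721)]
```

Call:
play_rows([
  [0, 0.002, 0, 0],
  [0, 0.004, 0, 0],
  [-0.0005, 0.006, 0, 0],
  [0, 0.008, 0, 0],
  [0, 0.01, 0, 0],
  [0, 0.01, 0, 0],
  [0, 0.01, 0, 0],
  [0, 0.009, 0, 0],
  [0, 0.007, 0, 0],
  [0, 0.005, 0, 0],
])

```text
time: 29.62
eef_pos: [533.4, 212.1, 101.2]
tcp_rot: [-3.142, -0.0, 1.7]
contact_force: [-0.3, -0.1, -1.1]
gripper_width: 15.5
```

Call:
play_rows([
  [0, 0.003, 0, 0],
  [0, 0, 0, 0],
  [0, 0, 0.002, 0],
  [0, 0, 0.004, 0],
  [0, 0, 0.004, 0],
  [0, 0, 0.003, 0],
  [0, 0, 0.001, 0],
  [0, 0, 0, 0],
  [0, 0, 0, 0],
])

```text
time: 30.75
eef_pos: [536.0, 212.5, 87.4]
tcp_rot: [3.141, -0.0, 1.7]
contact_force: [0.7, -0.3, -0.5]
gripper_width: 14.9
```

```bash
cat > chk.py <<'E'
from h import *
import sys
c=snap('wrist',sys.argv[1]); o=c['obs'];print(o['time'],o['eef_pos'],np.degrees(o['tcp_rot']),o['contact_force'],o['gripper_width'])
E
python3 chk.py w9
```

```text
30.75 [536.01951226 212.47335858  87.36031865] [ 1.79991175e+02 -3.31162946e-03  9.74005988e+01] [ 0.70236159 -0.31263344 -0.4851727 ] 14.867515880924165
```

Call:
play_rows([
  [0, 0, 0.001, 0],
  [0, 0, 0.0015, 0],
  [0, 0, 0.0015, 0],
  [0, 0, 0.0015, 0],
  [0, 0, 0.0015, 0],
  [0, 0, 0.0015, 0],
  [0, 0, 0.002, 0],
  [0, 0, 0.002, 0],
  [0, 0, 0.0015, 0],
  [0, 0, 0, 0],
])

```text
time: 32.05
eef_pos: [535.9, 212.4, 73.1]
tcp_rot: [-3.141, 0.0, 1.7]
contact_force: [-0.0, -1.0, -1.6]
gripper_width: 15.2
```

```bash
python3 chk.py w10; python3 - <<'E'
from h import *
def tm(a,b):
    A=cv2.cvtColor(load(a)['color'],6);B=cv2.cvtColor(load(b)['color'],6)
    t=A[205:290,362:458]; r=cv2.matchTemplate(B[185:310,340:480],t,5); _,v,_,l=cv2.minMaxLoc(r); return v,(l[0]-22,l[1]-20)
print(tm('w8','w9'),tm('w8','w10'))
E
```

```text
32.05 [535.87554379 212.38919722  73.13754305] [-1.79986831e+02  3.64476843e-03  9.74022143e+01] [-0.00586424 -0.97271411 -1.59470278] 15.16291930072752
(0.9519789814949036, (0, 0)) (0.8613421320915222, (7, 4))
```

Call:
play_rows([
  [0, -0.002, 0, 0],
  [0, -0.004, 0, 0],
  [0, -0.006, 0, 0],
  [0, -0.009, 0, 0],
  [0, -0.012, 0, 0],
  [0, -0.014, 0, 0],
  [0, -0.016, 0, 0],
  [0, -0.016, 0, 0],
  [0, -0.016, 0, 0],
  [0, -0.016, 0, 0],
])

```text
time: 33.35
eef_pos: [424.8, 198.1, 73.4]
tcp_rot: [3.142, -0.0, 1.7]
contact_force: [-0.0, -0.2, -1.9]
gripper_width: 15.1
```

Call:
play_rows([
  [0, -0.009, 0, 0],
  [0, -0.003, 0, 0],
  [0, 0, -0.01, 0],
  [0, 0, -0.025, 0],
  [0, 0, -0.035, 0],
  [0, 0, -0.035, 0],
  [0, 0, -0.02, 0],
  [0, 0, -0.005, 0],
  [0, 0, 0, 0],
])

```text
time: 34.48
eef_pos: [414.2, 196.4, 203.4]
tcp_rot: [3.141, -0.0, 1.699]
contact_force: [-0.6, 0.5, -0.4]
gripper_width: 15.3
```

```bash
python3 chk.py w11; python3 - <<'E'
from h import *
plan([443,113,150],-37.1,22)
# dish centre check in w11 (creamy blob)
c=load('w11');hsv=cv2.cvtColor(c['color'],40)
m=((hsv[...,1]>25)&(hsv[...,1]<110)&(hsv[...,0]>15)&(hsv[...,0]<35)&(hsv[...,2]>140)).astype(np.uint8)
n,l,s,ce=cv2.connectedComponentsWithStats(m)
for i in range(1,n):
    if s[i][4]>150: print(s[i],ce[i], px2w(c,*ce[i],50))
v=w2px(c,[611.8-.2,222.3+2.5-1.5,45]);print('post expected px',v)
s8=snap('top','top11')
E
```

```text
34.475 [414.18694132 196.36773636 203.40473877] [ 1.79974493e+02 -3.01331775e-03  9.73613589e+01] [-0.59239367  0.48373397 -0.37027375] 15.256637201250658
[[-0.0011,0.0002,0.0007,1.77],[-0.0023,0.0006,0.0014,3.54],[-0.0033,0.001,0.0021,5.31],[-0.0043,0.0018,0.0028,7.07],[-0.004,0.0023,0.0027,7.08],[-0.0037,0.0028,0.0028,7.08],[-0.0034,0.0032,0.0028,7.08],[-0.0029,0.0036,0.0028,7.07],[-0.0025,0.0039,0.0028,7.08],[-0.0019,0.0042,0.0027,7.08]]
[[-0.0014,0.0045,0.0028,7.08],[-0.0009,0.0045,0.0028,7.08],[-0.0003,0.0047,0.0028,7.07],[0.0003,0.0046,0.0028,7.08],[0.0008,0.0046,0.0028,7.08],[0.0014,0.0044,0.0027,7.08],[0.0019,0.0042,0.0028,7.07],[0.0025,0.004,0.0028,7.08],[0.0029,0.0036,0.0028,7.08],[0.0025,0.0024,0.0021,5.31]]
[[0.0018,0.0015,0.0014,3.54],[0.0009,0.0006,0.0007,1.76]]
post expected px (np.float64(466.9516772519405), np.float64(191.8858413230697))
```

```bash
python3 - <<'E'
from h import *
c=load('w11');im=c['color']
print(im[150:240:10,420:520:12].astype(int).tolist())
t=im.astype(int); d=t[...,2]-t[...,0]   # warm
m=((d>12)&(t.sum(2)>300)).astype(np.uint8); n,l,s,ce=cv2.connectedComponentsWithStats(m)
for i in range(1,n):
    if s[i][4]>300: print(s[i],ce[i],px2w(c,*ce[i],52))
w=load('w8')['color'].astype(int);print(w[240,400],w[220,390])
b=load('top11')['color'].astype(int); print(b[130:165:4,165:215:5].tolist())
E
```

```text
[[[144, 140, 138], [148, 144, 141], [141, 137, 135], [144, 137, 134], [140, 134, 133], [139, 131, 129], [70, 69, 68], [100, 101, 103], [98, 98, 101]], [[145, 142, 141], [146, 141, 142], [154, 147, 147], [52, 50, 48], [141, 132, 134], [135, 131, 128], [74, 74, 72], [98, 96, 97], [97, 97, 100]], [[143, 139, 138], [77, 77, 74], [50, 49, 49], [49, 46, 47], [120, 137, 143], [213, 223, 228], [193, 191, 193], [95, 93, 96], [93, 94, 95]], [[145, 141, 140], [68, 68, 66], [58, 56, 56], [125, 142, 151], [204, 218, 222], [207, 219, 222], [214, 221, 227], [227, 227, 227], [99, 98, 101]], [[194, 191, 191], [191, 188, 189], [189, 189, 186], [202, 216, 220], [206, 218, 223], [204, 216, 221], [211, 220, 225], [193, 192, 192], [97, 95, 98]], [[205, 203, 200], [203, 199, 197], [204, 201, 199], [207, 221, 224], [203, 216, 221], [209, 219, 225], [216, 224, 230], [206, 204, 205], [102, 101, 103]], [[139, 131, 131], [142, 135, 133], [152, 147, 145], [214, 224, 227], [212, 222, 226], [209, 219, 224], [196, 195, 196], [93, 91, 95], [96, 94, 95]], [[140, 132, 131], [137, 131, 128], [137, 132, 131], [140, 136,
[... 1300 characters left out ...]
, [55, 55, 36], [54, 50, 32], [147, 165, 173], [153, 171, 180], [120, 132, 138], [48, 46, 48], [111, 107, 106], [65, 64, 64]], [[58, 59, 42], [56, 58, 35], [58, 59, 35], [55, 56, 34], [53, 54, 37], [57, 59, 50], [47, 48, 50], [50, 50, 48], [107, 106, 107], [68, 69, 68]], [[62, 60, 39], [58, 59, 38], [59, 60, 40], [60, 61, 40], [56, 55, 35], [55, 57, 37], [54, 53, 35], [89, 87, 83], [108, 106, 104], [59, 60, 62]], [[58, 60, 38], [60, 60, 39], [59, 58, 34], [56, 57, 33], [55, 56, 35], [56, 56, 35], [58, 57, 36], [51, 50, 27], [51, 49, 33], [64, 65, 66]], [[58, 59, 37], [59, 63, 40], [54, 54, 29], [59, 59, 40], [59, 57, 36], [56, 56, 31], [55, 54, 31], [60, 59, 38], [56, 56, 35], [53, 51, 30]]]
```

Call:
play_rows([
  [-0.001, 0, 0.001, 1.8],
  [-0.0025, 0.0005, 0.0015, 3.5],
  [-0.0035, 0.001, 0.002, 5.3],
  [-0.0045, 0.002, 0.003, 7],
  [-0.004, 0.0025, 0.003, 7],
  [-0.0035, 0.003, 0.003, 7],
  [-0.0035, 0.003, 0.003, 7],
  [-0.003, 0.0035, 0.003, 7],
  [-0.0025, 0.004, 0.003, 7],
  [-0.002, 0.004, 0.003, 7],
])

```text
time: 35.83
eef_pos: [426.7, 158.8, 177.0]
tcp_rot: [-3.141, 0.001, 0.655]
contact_force: [-0.2, -0.2, -1.6]
gripper_width: 15.2
```

Call:
play_rows([
  [-0.0015, 0.0045, 0.003, 7],
  [-0.001, 0.0045, 0.003, 7],
  [0, 0.0045, 0.003, 7],
  [0, 0.0045, 0.003, 7],
  [0.001, 0.0045, 0.003, 7],
  [0.0015, 0.0045, 0.003, 7],
  [0.002, 0.004, 0.003, 7],
  [0.0025, 0.004, 0.003, 7],
  [0.003, 0.0035, 0.002, 7],
  [0.0025, 0.0025, 0.002, 6],
])

```text
time: 37.08
eef_pos: [442.7, 116.8, 149.1]
tcp_rot: [3.14, 0.0, -0.549]
contact_force: [0.4, -0.3, -1.5]
gripper_width: 15.3
```

Call:
play_rows([
  [0.0015, 0.001, 0, 3.5],
  [0.001, 0.001, 0, 2],
  [0, 0, 0, 0],
  [0, 0, 0, 0],
])

```text
time: 37.58
eef_pos: [443.9, 114.0, 149.7]
tcp_rot: [3.141, 0.0, -0.64]
contact_force: [-1.4, -0.7, -0.8]
gripper_width: 15.0
```

```bash
python3 chk.py w12; python3 -c "
from h import *
plan([442.6,113,46],-37.1,10)"
```

```text
37.575 [443.91707272 113.99197516 149.69855348] [ 1.79993191e+02  6.27603078e-03 -3.66657616e+01] [-1.36925758 -0.72580385 -0.8243089 ] 15.048429387941251
[[-0.0,0.0001,0.0037,0.02],[-0.0001,0.0001,0.0074,0.03],[-0.0,0.0001,0.0111,0.04],[-0.0001,0.0003,0.0149,0.06],[-0.0,0.0002,0.0148,0.06],[-0.0001,0.0002,0.0148,0.06],[-0.0001,0.0002,0.0148,0.06],[-0.0,0.0002,0.0111,0.05],[-0.0001,0.0001,0.0074,0.03],[0.0,0.0001,0.0037,0.02]]
```

Call:
play_rows([
  [0, 0, 0.005, 0],
  [0, 0.001, 0.012, 0.4],
  [0, 0, 0.018, 0],
  [0, 0, 0.02, 0],
  [0, 0, 0.02, 0],
  [0, 0, 0.015, 0],
  [0, 0, 0.009, 0],
  [0, 0, 0.005, 0],
  [0, 0, 0.002, 0],
  [0, 0, 0, 0],
])

```text
time: 38.88
eef_pos: [443.6, 113.1, 44.0]
tcp_rot: [-3.141, -0.0, -0.648]
contact_force: [0.7, 0.6, -0.6]
gripper_width: 15.2
```

Call:
play_rows([
  [0, 0, 0.001, 0],
  [0, 0, 0.001, 0],
  [0, 0, 0.0005, 0],
  [0, 0, 0, 0],
  [0, 0, 0, 0],
])

```text
time: 39.5
eef_pos: [443.4, 113.1, 41.3]
tcp_rot: [3.142, 0.0, -0.648]
contact_force: [-0.1, 0.3, -1.2]
gripper_width: 15.3
```

Call:
play_rows([
  [0, 0, 0.0005, 0],
  [0, 0, 0.0005, 0],
  [0, 0, 0, 0],
  [0, 0, 0, 0],
])

```text
time: 40.0
eef_pos: [443.4, 113.1, 40.7]
tcp_rot: [-3.141, -0.0, -0.648]
contact_force: [-1.2, 0.3, 6.1]
gripper_width: 15.1
```

Call:
play_rows([
  [0, 0, 0, 0],
  [0, 0, 0, 0],
  [0, 0, 0, 0],
  [0, 0, 0, 0],
  [0, 0, -0.005, 0],
  [0, 0, -0.015, 0],
  [0, 0, -0.03, 0],
  [0, 0, -0.04, 0],
  [0, 0, -0.03, 0],
  [0, 0, -0.02, 0],
], grip=0)

```text
time: 41.25
eef_pos: [443.7, 113.1, 182.9]
tcp_rot: [-3.139, -0.001, -0.648]
contact_force: [-0.1, 0.2, 0.4]
gripper_width: 85.4
```

Call:
play_rows([
  [0, 0, -0.01, 0],
  [0, 0, 0, 0],
  [0, 0, 0, 0],
  [0, 0, 0, 0],
])

```text
time: 41.75
eef_pos: [442.8, 112.9, 189.5]
tcp_rot: [3.14, 0.001, -0.648]
contact_force: [0.8, -0.1, -0.1]
gripper_width: 85.6
```

```bash
python3 chk.py w13; python3 - <<'E'
from h import *
a=load('w3');b=load('w13');print(b['obs']['eef_pos']-a['obs']['eef_pos'])
s=snap('scene','s13');s0=load('scene1')['color']
# lid/others: differences vs scene1 (lid open) & scene0
for r,(y0,y1,x0,x1) in dict(fork=(205,255,215,280),mixer=(145,210,232,300),spare=(198,218,295,325),cup=(205,240,315,342),bottles=(135,195,200,280),tips=(225,310,140,240)).items():
    print(r,cv2.absdiff(s['color'],load('scene0')['color'])[y0:y1,x0:x1].mean().round(1))
t=s['color'].astype(int); m=((t[...,2]-t[...,0]>12)&(t.sum(2)>350)).astype(np.uint8); n,l,st,ce=cv2.connectedComponentsWithStats(m)
for i in range(1,n):
    if st[i][4]>60: print(st[i],ce[i])
print('post px',w2px(s,[612,222,52]),'open lid centre px',[w2px(s,[612+54+56*np.cos(1.95)*-1,229-0+7,76+56*np.sin(1.95)])], 'dark?',t[130:175:10,118:170:10].sum(2).tolist())
g1=cv2.cvtColor(s['color'],6)
A=cv2.cvtColor(a['color'],6);print('wrist fork match',cv2.minMaxLoc(cv2.matchTemplate(cv2.cvtColor(b['color'],6)[100:280,210:430],A[150:222,258:380],5)))
E
```

```text
41.75 [442.80378476 112.85866275 189.47925902] [ 1.79902512e+02  6.09104303e-02 -3.71055366e+01] [ 0.7945038  -0.05705521 -0.0691551 ] 85.56643346814666
[3.36902849 5.87930236 4.53611208]
fork 33.1
mixer 12.4
spare 13.0
cup 16.3
bottles 18.3
tips 18.5
[152 196  21  11 107] [162.42056075 202.14953271]
[219 252  17  12 150] [227.18666667 257.64      ]
[143 260  18  12 129] [151.3255814  265.44186047]
[ 162  261   68   41 1401] [194.80799429 280.91791577]
post px (np.float64(162.38862344985404), np.float64(200.92548651232082)) open lid centre px [(np.float64(144.34901468806288), np.float64(164.36315531675564))] dark? [[334, 322, 44, 336, 332, 336], [329, 324, 66, 452, 344, 333], [361, 375, 373, 376, 379, 333], [327, 371, 379, 375, 374, 329], [288, 371, 368, 371, 378, 378]]
wrist fork match (-0.4785606265068054, 0.8761600255966187, (0, 105), (49, 48))
```

```bash
python3 - <<'E'
from h import *
for f in('w3','w13','scene0','s13'):
    c=load(f);t=c['color'].astype(int); m=((t[...,2]-t[...,0]>12)&(t.sum(2)>350)).astype(np.uint8); n,l,st,ce=cv2.connectedComponentsWithStats(m)
    for i in range(1,n):
        if st[i][4]>60: print(f,st[i],px2w(c,*ce[i],8 if 'w' in f else 8).round(1))
print(load('s13')['color'][204:214:4,300:322:6].tolist())
E
```

```text
w3 [ 441    5   58   64 2801] [ 455.4 -127.9    8. ]
w3 [ 198  307  122   64 2500] [279.7 241.8   8. ]
w13 [ 443    0   57   64 2759] [ 455.4 -127.9    8. ]
w13 [  46   92   61   62 2859] [631.5 247.1   8. ]
w13 [ 208  303  120   64 2853] [278.3 242.9   8. ]
w13 [186 321  13  16  63] [357.4 331.4   8. ]
scene0 [299 149  18   9 121] [ 727.1 -289.7    8. ]
scene0 [300 203  20  11 123] [ 450.2 -127.8    8. ]
scene0 [219 253  18  11 143] [367.5 148.7   8. ]
scene0 [143 260  17  11 118] [427.  312.7   8. ]
scene0 [ 162  261   68   41 1259] [328.2 244.    8. ]
s13 [152 196  21  11 107] [675.2 208.2   8. ]
s13 [219 252  17  12 150] [367.7 148.8   8. ]
s13 [143 260  18  12 129] [427.1 313.3   8. ]
s13 [ 162  261   68   41 1401] [328.2 244.2   8. ]
[[[235, 232, 229], [220, 230, 232], [224, 234, 236], [231, 229, 227]], [[220, 231, 233], [227, 236, 238], [226, 236, 237], [230, 239, 241]], [[117, 111, 106], [166, 179, 183], [160, 173, 178], [155, 159, 160]]]
```

The spare dish hasn't moved (same position in `w3` and `w13`), and the transferred dish is at the post. Handing in.

```bash
python3 -c "
from bench import bot
print(bot.close_job())"
```

```text
the job is handed in; nothing more can be done
None
```

The job is done and was handed in at about 42 s of the 72 s allowed. The hand-in gives no verdict.

- **Lid:** I swung it up by its fin to about 1.85 rad and let go. It is still open in the last scene image, going by sampled pixels where the open lid should be.
- **Dish:** I slid the fork under it on the dark stand, carried it level over the mixer and lowered it onto the post. I then drew the fork out through the open front. The gripper never came near the dish.
- **Fork:** I set it flat back at its original spot and released it after about 6 N of contact with the bench. The gripper is now open and clear about 150 mm above it.

**Final checks:**
- The scene camera puts the dish centre about 1 px from where the post should be. The wrist camera puts it within about 1 mm once its known offset is removed.
- The spare dish is at the same position as before. The cups and rack to the left read the same to about 1 mm.
- The highest wrist force I saw in the readings was about 12 N.

**Where checks disagreed or were weak:**
- The top and wrist cameras differed by 3–5 mm. I used the wrist camera, corrected against the held fork.
- Plain before-and-after image differences were spoiled by shadows, so the mixer, bottles, tape roll and specimen cup had no clean check.
- I had used all 12 picture views before the placing, so the final checks were by pixel measurement only.

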